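Open the eye-disc canister and hold its spindle half raised

TASK

Lift the lid off the tall disc canister by its knob and set it down gently, upright, on the white work board. Then take the spindle by its knob, draw it straight up without binding it in the tube or lifting, tipping or shifting the canister, until about half of the disc stack stands clear of the rim but the rest is still inside, and finish there still holding the spindle up so I can pick discs off. Leave everything else on the bench where it stands.

Things in the scene. Friction and masses are not known exactly. Their poses are not given: they have to be found in the camera images.
- canister: tall slim canister, loose on the table, 1.6 kg: a dark iron foot 110 mm across, 20 mm thick, on it an upright clear plastic tube, 56 mm outside, 50 mm bore, its top 12 mm a metal rim; rim 148 mm and inner floor 22 mm above the table. Origin: centre of its underside; z up along the bore. At the start the lid covers it and the spindle stands inside.
- rim (a point): centre of the canister's mouth, at rim height (148 mm above the canister's underside)
- lid: loose stepped metal cap lid, 0.12 kg, open below: a skirt 64 mm across outside, 59 inside, 14 mm deep slips over the tube (its shoulder rests on the rim), then a 60 mm wide cap up to 64 mm, then a black knob; 98 mm tall in all. Origin: centre of the skirt's lower edge, 134 mm above the canister's underside when seated; z up. It hides the spindle's knob: raise it 60 mm before moving sideways
- lid_knob (a point): middle of the lid's black knob, 85 mm above the skirt's lower edge: round, 26 mm across, straight sides from 77 to 94 mm, narrow neck below, top of the cap 21 mm below this point
- spindle: spindle standing loose in the bore (1 mm clearance all round), 0.2 to 0.35 kg: a foot plate and a column of 20 black and white hard plastic eye discs, 48 mm across, from 6 to 116 mm above its underside; on top an 8 mm rod and a wooden knob. Let go, it slides back down. Origin: centre of its underside, at the start on the canister's inner floor, column top 10 mm below the rim; z up along the rod
- spindle_knob (a point): middle of the spindle's wooden knob, 154 mm above the spindle's underside (28 mm above the rim at the start): round, 22 mm across, 24 mm tall. Half of the disc column is clear of the rim when it has risen 65 mm
- board: flat white plastic work board fixed to the table, 190 x 190 x 8 mm, empty. Origin: centre of its underside; x and y along its edges, top 8 mm up
- cup: bystander: paper cup 72 mm across, 75 mm tall, with white discs, origin centre of underside
- carton: bystander: cut-down carton 110 x 160 x 55 mm of green and white pieces, origin centre of underside
- carton2: bystander: cut-down carton 110 x 150 x 60 mm of dark discs, origin centre of underside
- bowl: bystander: white bowl 120 mm across, 50 mm tall, origin centre of underside
- awl: bystander: awl with wooden handle, 170 mm long, lying flat on the table, origin under its middle
- glue: bystander: white glue bottle 52 mm across, 130 mm tall, origin centre of underside
- tin: bystander: low wide tin, 94 mm across, 80 mm tall over its own small knob, origin centre of underside
Things that resemble listed ones, but are neither listed nor needed, are in the scene too. Leave any orange look-alike of the lid alone.

How it is judged:
By the outcome, as a careful person would: the job done as asked, in the order asked, and still so for the second after the job is handed in, while the arm keeps its last pose, push and grip.
It also fails if it takes over 51 s, if anything falls off the work surface, if the arm or the gripper's body presses on something with over 40 N, if the wrist force passes 120 N, or if a joint passes its speed limit or range.

ROBOT

A 6-joint arm with a two-finger parallel gripper is mounted at the origin on the work surface. World frame = base frame: x ahead of the robot, y to its left, z up, the work surface at z = 0. Lengths are in m, angles in degrees, forces in N, time in s.
With the tool pointing down it reaches from about 0.4 to 0.825 m from the base axis. Payload 7 kg.
Tool frame: the origin (TCP) lies midway between the tips of the shut fingers; the grasp point (between the pads) lies r.tcp_to_grasp behind it (r.tcp_to_grasp is the distance from the TCP to the grasp point, in m); x points along the fingers, y is the direction in which the jaws open and shut, and the axes are right-handed (so a half turn about x gives the same grasp; the last joint's range is limited). The gripper opens to 88 mm and grips with 3 to 60 N. Pads are 19 mm wide; open, the fingers measure 130 mm over their backs; the gripper's body (78 mm by 193 mm) begins 47 mm behind the grasp point.
Start: joints at [-53.967, 20.546, 0.682, 0, -70.136, -16.507], TCP at [0.226, -0.636, 0.227] pointing down, gripper open.
Joint ranges: [-176.03, 176.03], [-82.01, 121.73], [-58.28, 71.71], [-173.87, 95.51], [-174.79, -0.11], [-173.66, 173.66]. Speed limits (degrees/s): [136.94, 136.94, 172.46, 180, 180, 180].

INTERFACE

Orientations are given as [roll, pitch, yaw] about the fixed x, y, z axes, in that order (R = Rz(yaw) Ry(pitch) Rx(roll)).
In Python, from plant import r gives the robot as it stands.
- The arm moves only by the tool carry_out, never from a script. Its argument "moves" is a list of rows, each a list of 7 numbers: the shift along the world's x, y, z in mm, then the turn, a rotation vector about the world's x, y, z in rad, then the opening in per cent of the stroke, from 0 (shut) to 100 (fully open). In form: [[x, y, z, wx, wy, wz, claw], ...]. A call has 1 to 5 rows; each row is the pose to reach, as a shift and turn from the pose commanded when the call began; what a row does not reach only later rows make up. A row lasts 1/10 s, in which the tool goes at most 50 mm and 8.59 degrees, less where a joint would pass 70% of its speed; a pose out of reach is approached as far as the arm can. A call with a gripper value outside its range is refused whole. The fingers move at their own pace and stop on an object; "squeeze" is the grip in N (left out, the last holds). Time passes only in rows, so rows that repeat a pose let the fingers close. It gives the time, the measured TCP pose, the force and the opening at its end, in the units of the state.
- r.get_state(): the state, without advancing time (a new reading comes with each control period).
- r.capture(name): name is "scene" or "top" or "wrist"; returns the picture (384x512x3 uint8, blue, green, red); there is no depth.
- r.camera_params(name): a dict with "K" (3x3 intrinsics, pixels), "rvec" (rotation vector, rad) and "tvec" (3), from world to camera coordinates, as OpenCV has them. Camera axes: x right, y down, z forward; pixel columns grow to the right and rows downward; lengths in m; the calibration is good to about 2 mm. A picture is of the moment at which its call begins: read the wrist's pose just before it. camera_params takes no time and is no camera call; for the wrist camera it gives the pose at the moment of the call.
- r.close_job(): hands the job in, once; it reports no verdict.
The state is a dict: "time_s": time; "joints": joint angles; "qd": joint speeds; "joint_torque": joint torques, N m; "tcp_pos": TCP position; "eef_rot": TCP orientation; "contact_force": force on the tool from outside, world axes, zero at the start; "moment": the same for the moment, N m; "gripper_width": finger opening in m.
Only numpy, scipy, OpenCV 4.12 (cv2) and the standard library are available. Lean on these libraries where they do the work, as an engineer would, in place of code of your own. Each camera call takes 0.05 s, during which the arm holds its last target. There are 200 camera calls.

## Working session

There is one attempt and no reset: what is moved stays moved. The work goes in short steps, Python scripts to look and compute and a tool call to move; the robot and the scene stay as the last step left them, time stands still between calls to the robot, and variables do not carry over. Pictures are saved under pics/ and viewed, about 8 in all and at most 12, crops included, and the job is handed in when it is done.

Besides the shell and the picture viewer there is one more tool, called after "Call:" in YAML: its name, and indented under it one key for each argument. carry_out: Moves the arm, as the interface text tells. Its arguments: {"type":"object","properties":{"moves":{"type":"array"},"squeeze":{"type":"number"}},"required":["moves"]}

```bash
mkdir -p pics; ls
cat > h.py <<'E'
import numpy as np, cv2
from plant import r
def cam(n):
    p=r.camera_params(n);R=cv2.Rodrigues(np.array(p["rvec"],float))[0];t=np.array(p["tvec"],float).ravel();return np.array(p["K"],float),R,t
def ray(n,u,v,c=None):
    K,R,t=c or cam(n);d=R.T@np.linalg.solve(K,[u,v,1.]);return -R.T@t,d/np.linalg.norm(d)
def onz(n,u,v,z,c=None):
    o,d=ray(n,u,v,c);return o+d*(z-o[2])/d[2]
def proj(n,P,c=None):
    K,R,t=c or cam(n);q=K@(R@np.array(P,float)+t);return q[:2]/q[2]
def snap(n,f):
    im=np.array(r.capture(n));cv2.imwrite(f"pics/{f}.png",im);return im
E
python3 - <<'E'
from h import *
for n in("scene","top"): snap(n,n+"1"); c=cam(n); print(n,c[0].round(1).tolist(),(-c[1].T@c[2]).round(3),c[1][2].round(2))
s=r.get_state();print(s,r.tcp_to_grasp)
E
```

```text
pics
scene [[354.6, 0.0, 251.8], [0.0, 354.6, 191.8], [0.0, 0.0, 1.0]] [1.089 0.477 1.232] [-0.38 -0.37 -0.84]
top [[449.4, 0.0, 255.5], [0.0, 449.4, 191.4], [0.0, 0.0, 1.0]] [0.312 0.015 1.438] [ 0.19 -0.02 -0.98]
{'time_s': 0.1, 'joints': array([-5.39680856e+01,  2.05855875e+01,  6.37927508e-01, -1.77138841e-02,
       -7.01379824e+01, -1.65077455e+01]), 'qd': array([-0.04677238,  0.05327277,  0.11225044,  0.01374473, -0.10713665,
       -0.00510756]), 'joint_torque': array([-7.21953729e-04, -5.84164131e+01,  2.93750381e+01,  7.01531768e+00,
        1.01910697e-02, -5.89268257e-05]), 'tcp_pos': array([ 0.22541032, -0.63576038,  0.22572783]), 'eef_rot': array([ 95.50531102,  89.91275306, 115.02344908]), 'contact_force': array([ 0.76647702, -0.80062591,  0.33021918]), 'moment': array([-0.00088703, -0.04497304,  0.01484055]), 'gripper_width': 0.08774936603319923} 0.0188
```

Run:
```python
import cv2
for n in("scene1","top1"):
    cv2.imwrite(f"pics/{n}_b.png",cv2.resize(cv2.imread(f"pics/{n}.png"),(800,600),interpolation=cv2.INTER_CUBIC))
```

```text
(no output)
```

View pics/scene1_b.png

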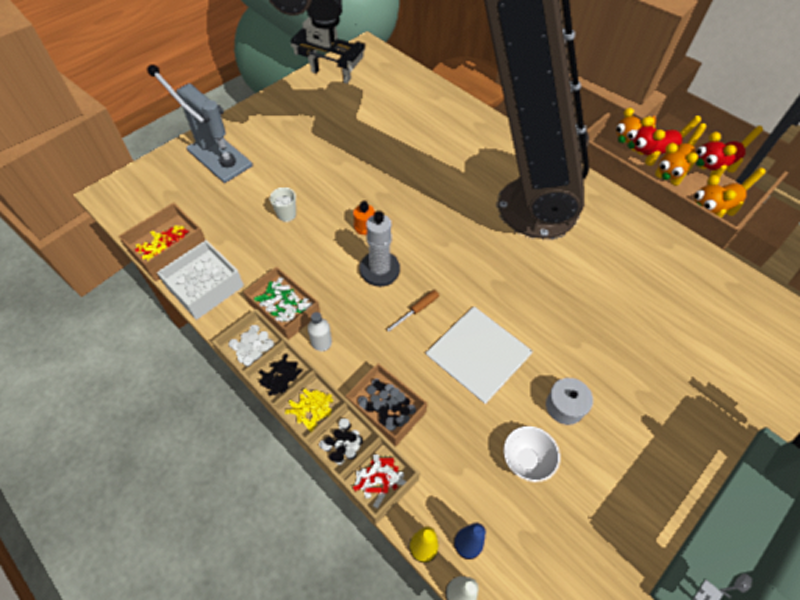

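View pics/top1_b.png

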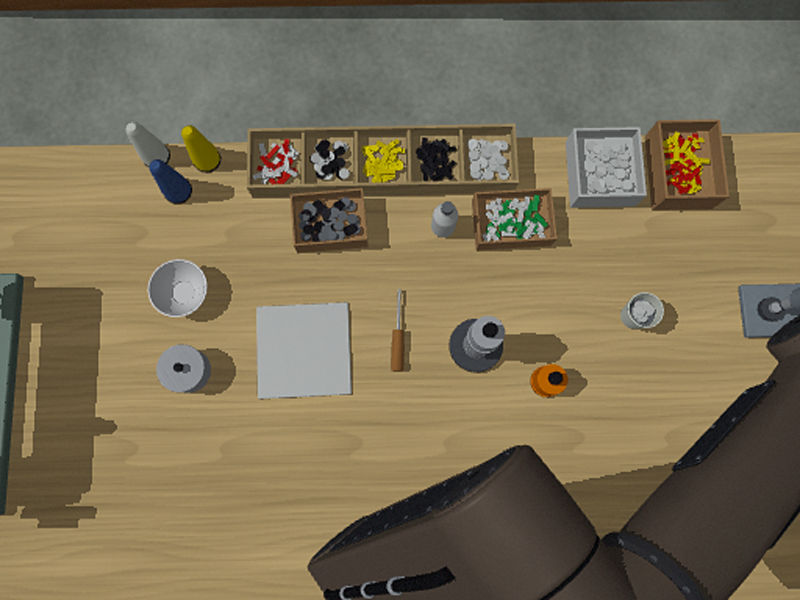

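Scene picture (800x600): canister foot at (380,268), lid knob (379,217), orange decoy (363,215), board (480,353). Top picture: foot (476,345), knob (490,329), board (304,350), awl (398,330) between board and canister.

Run:
```python
from h import *
S=cv2.imread("pics/scene1.png");T=cv2.imread("pics/top1.png")
def blob(im,box,f):
    x0,y0,x1,y1=[int(b*.64) for b in box]
    m=np.zeros(im.shape[:2],np.uint8);m[y0:y1,x0:x1]=f(im[y0:y1,x0:x1].astype(int))*255
    n,l,s,c=cv2.connectedComponentsWithStats(m);i=1+np.argmax(s[1:,4]);cs=cv2.findContours((l==i).astype(np.uint8),cv2.RETR_EXTERNAL,cv2.CHAIN_APPROX_NONE)[0][0]
    return c[i],s[i],cs
blk=lambda a:a.max(2)<45
kt=blob(T,(478,315,505,340),blk);ks=blob(S,(368,205,392,228),blk)
print("knob px",kt[:2],ks[:2])
o1,d1=ray("top",*kt[0]);o2,d2=ray("scene",*ks[0])
a=np.linalg.lstsq(np.c_[d1,-d2],o2-o1,rcond=None)[0];p,q=o1+a[0]*d1,o2+a[1]*d2
print("knob",p,q, onz("top",*kt[0],.219),onz("scene",*ks[0],.219))
# foot: dark, hull, ellipse on z=.02
for nm,im,box in(("top",T,(440,310,500,380)),("scene",S,(350,240,410,295))):
    ft=blob(im,box,lambda a:(a.max(2)<85)&(a.max(2)-a.min(2)<25))
    h=cv2.convexHull(ft[2])[:,0]; P=np.array([onz(nm,*u,.02)[:2] for u in h],np.float32)
    (c,rad)=cv2.minEnclosingCircle(P);print("foot",nm,ft[1],c,rad*2)
b=blob(T,(245,295,365,405),lambda a:a.min(2)>170)
P=np.array([onz("top",*u[0],.008)[:2] for u in b[2]],np.float32);rb=cv2.minAreaRect(P);print("board",rb)
K=cam("wrist");print("wrist cam in world",-K[1].T@K[2],K[1][2],K[0][0,0])
```

```text
knob px (array([313.26388889, 210.94444444]), array([309, 207,  10,   9,  72], dtype=int32)) (array([241.72727273, 138.84848485]), array([239, 136,   6,   7,  33], dtype=int32))
knob [ 0.48985296 -0.1641006   0.2175996 ] [ 0.49037165 -0.16488476  0.2177902 ] [ 0.4896484  -0.16389552  0.219     ] [ 0.4910853  -0.16411864  0.219     ]
foot top [288 204  32  34 497] (0.48796531558036804, -0.16293613612651825) 0.10955726355314255
foot scene [230 162  26  21 269] (0.4972047507762909, -0.16079626977443695) 0.11563777923583984
board ((0.4323369562625885, 0.09655839949846268), (6.6502248152744414e-09, 0.047464292496442795), 89.39886474609375)
wrist cam in world [ 0.16419991 -0.65871068  0.38289685] [ 0.22967578  0.08386456 -0.96964724] 264.41530924604285
```

```bash
cat >> h.py <<'E'
from scipy.spatial.transform import Rotation as Ro
def pose():
    s=r.get_state();R=Ro.from_euler("xyz",s["eef_rot"],degrees=True);return s,np.array(s["tcp_pos"]),R
def vert(R):
    x=R.as_matrix()[:,0];w=np.cross(x,[0,0,-1]);return w
E
python3 - <<'E'
from h import *
s,p,R=pose();print(R.as_matrix().round(3),vert(R))
T=cv2.imread("pics/top1.png");m=((T.min(2)>130)&(T.max(2).astype(int)-T.min(2)<25)).astype(np.uint8);m[:,:155]=0;m[:,235:]=0;m[:185]=0;m[262:]=0
P=np.array([onz("top",u,v,.008)[:2] for v,u in np.argwhere(m)],np.float32);print("board",cv2.minAreaRect(P),P.mean(0))
for q in((549,380),(178,370),(178,289)):print(onz("top",q[0]*.64,q[1]*.64,.05))
E
```

```text
[[-0.001 -0.334  0.943]
 [ 0.001  0.943  0.334]
 [-1.     0.002 -0.   ]] [-0.00137981 -0.0006441  -0.        ]Traceback (most recent call last):
  File "<stdin>", line 4, in <module>
  File "h.py", line 8, in onz
    o,d=ray(n,u,v,c);return o+d*(z-o[2])/d[2]
        ~~~^^^^^^^^^
  File "h.py", line 6, in ray
    K,R,t=c or cam(n);d=R.T@np.linalg.solve(K,[u,v,1.]);return -R.T@t,d/np.linalg.norm(d)
               ~~~^^^
  File "h.py", line 4, in cam
    p=r.camera_params(n);R=cv2.Rodrigues(np.array(p["rvec"],float))[0];t=np.array(p["tvec"],float).ravel();return np.array(p["K"],float),R,t
ValueError: time passes only in moves, steps and waits
```

Call:
carry_out:
  moves:
    - [0, 0, 30, 0, 0, 0, 100]
    - [25, 45, 70, 0, 0, 0, 100]
    - [50, 90, 100, 0, 0, 0, 100]
    - [75, 135, 110, 0, 0, 0, 100]
    - [100, 180, 110, 0, 0, 0, 100]

```text
time_s: 0.6
tcp_pos: [0.3134, -0.4785, 0.3355]
eef_rot: [-65.7, 89.9, -46.2]
contact_force: [2.2, -0.3, -0.6]
gripper_width: 0.0873
```

Call:
carry_out:
  moves:
    - [24, 43, 0, 0, 0, 0, 100]
    - [48, 86, 0, 0, 0, 0, 100]
    - [72, 129, 0, 0, 0, 0, 100]
    - [96, 171, 0, 0, 0, 0, 100]
    - [120, 214, 0, 0, 0, 0, 100]

```text
time_s: 1.1
tcp_pos: [0.4331, -0.2634, 0.3338]
eef_rot: [28.3, 90.0, 47.8]
contact_force: [1.3, -0.9, 0.2]
gripper_width: 0.088
```

Call:
carry_out:
  moves:
    - [22, 40, 0, 0, 0, 0, 100]
    - [44, 78, 0, 0, 0, 0, 100]
    - [44, 78, 0, 0, 0, 0, 100]
    - [44, 78, 0, 0, 0, 0, 100]

```text
time_s: 1.5
tcp_pos: [0.4769, -0.1863, 0.3334]
eef_rot: [154.1, 89.9, 173.8]
contact_force: [-0.7, -0.5, -0.4]
gripper_width: 0.0879
```

Run:
```python
from h import *
ct=cam("top")
T=cv2.imread("pics/top1.png");m=((T.min(2)>130)&(T.max(2).astype(int)-T.min(2)<25)).astype(np.uint8);m[:,:155]=0;m[:,235:]=0;m[:185]=0;m[262:]=0
m=cv2.morphologyEx(m,cv2.MORPH_OPEN,np.ones((5,5)))
P=np.array([onz("top",u,v,.008,ct)[:2] for v,u in np.argwhere(m)],np.float32);print("board",cv2.minAreaRect(P),P.mean(0))
for q in((549,380),(178,370),(178,289)):print(onz("top",q[0]*.64,q[1]*.64,.05,ct))
s,p,R=pose();cw=cam("wrist");snap("wrist","w1");print(p,s["time_s"],vert(R))
print("cw",-cw[1].T@cw[2]-p,cw[1].round(3));np.savez("cw1.npz",K=cw[0],R=cw[1],t=cw[2])
print("knob expected",proj("wrist",[.490,-.164,.219],cw),proj("wrist",[p[0],p[1],.219],cw))
```

```text
board ((0.48860013484954834, 0.18986423313617706), (0.18802087008953094, 0.18721400201320648), 1.508281946182251) [0.4876647  0.18997213]
[ 0.41122361 -0.30149655  0.05      ]
[0.44783377 0.42897967 0.05      ]
[0.61078067 0.4347593  0.05      ]
[ 0.47694274 -0.18631532  0.33340648] 1.5 [-0.00010028 -0.0009165  -0.        ]
cw [-0.06113703 -0.02287908  0.15723717] [[-0.336  0.942  0.002]
 [ 0.914  0.325  0.244]
 [ 0.229  0.083 -0.97 ]]
knob expected [270.96630317 211.07297218] [255.49998156 193.17307973]
```

View pics/w1.png

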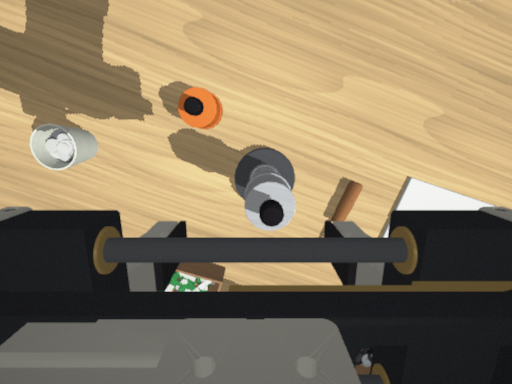

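Call:
carry_out:
  moves:
    - [13, 22, -10, 0, 0.001, 0, 100]
    - [13, 22, -40, 0, 0.001, 0, 100]
    - [13, 22, -60, 0, 0.001, 0, 100]
    - [13, 22, -60, 0, 0.001, 0, 100]
    - [13, 22, -60, 0, 0.001, 0, 100]

```text
time_s: 2.05
tcp_pos: [0.4894, -0.1665, 0.2745]
eef_rot: [-171.9, 89.9, -152.4]
contact_force: [-0.5, -0.3, 1.7]
gripper_width: 0.0876
```

```bash
cat >> h.py <<'E'
def kblob(im,c,u,w=22,th=45):
    x0,y0=int(u[0])-w,int(u[1])-w;m=np.zeros(im.shape[:2],np.uint8)
    m[y0:y0+2*w,x0:x0+2*w]=(im[y0:y0+2*w,x0:x0+2*w].max(2)<th)*255
    n,l,s,cc=cv2.connectedComponentsWithStats(m);i=1+np.argmin(np.linalg.norm(cc[1:]-u,axis=1));return cc[i],s[i]
E
python3 - <<'E'
from h import *
w1=cv2.imread("pics/w1.png");z=np.load("cw1.npz");c1=(z["K"],z["R"],z["t"])
a=kblob(w1,c1,(272,213));print(a,onz("wrist",*a[0],.221,c1))
s,p,R=pose();cw=cam("wrist");im=snap("wrist","w2");print(p,s["time_s"],vert(R),s["contact_force"])
e=proj("wrist",[.490,-.164,.221],cw);b=kblob(im,cw,e,30);print(e,b,onz("wrist",*b[0],.221,cw))
E
```

```text
(array([270.77896996, 212.42060086]), array([260, 200,  23,  26, 466], dtype=int32)) [ 0.49093212 -0.16399453  0.221     ]
[ 0.48942975 -0.16649676  0.27445117] 2.05 [ 0.00063416 -0.00121521  0.        ] [-0.4531652  -0.28271593  1.68675935]
[258.41841161 211.87931539] (array([258.12932138, 213.02048656]), array([244, 197,  30,  33, 781], dtype=int32)) [ 0.49101987 -0.16389342  0.221     ]
```

View pics/w2.png

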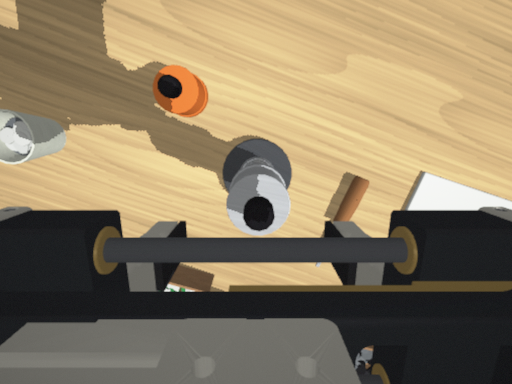

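Knob at (258,213) in the wrist view, clear between the jaws; it casts to (0.491,-0.164). Descend and grip.

Call:
carry_out:
  moves:
    - [1, 1, -25, 0, 0.001, 0, 100]
    - [2, 3, -50, 0, 0.001, 0, 100]
    - [2, 3, -65, 0, 0.001, 0, 100]
    - [2, 3, -71, 0, 0.001, 0, 100]
    - [2, 3, -71, 0, 0.001, 0, 100]
  squeeze: 12

```text
time_s: 2.6
tcp_pos: [0.4919, -0.1627, 0.2033]
eef_rot: [168.4, 89.9, -172.1]
contact_force: [-0.8, -0.4, 0.6]
gripper_width: 0.088
```

Run:
```python
from h import *
s,p,R=pose();print(p,vert(R),R.as_matrix()[:,1],s["contact_force"],s["moment"],p-[.491,-.164,.203])
```

```text
[ 0.49189751 -0.16272104  0.2033195 ] [ 0.00024196 -0.00174416  0.        ] [-3.33934458e-01  9.42596230e-01  3.54360425e-04] [-0.75756674 -0.39835268  0.64032175] [ 0.03222208 -0.00642007  0.00035735] [0.00089751 0.00127896 0.0003195 ]
```

Call:
carry_out:
  moves:
    - [-1, -1, 0, 0, -0.002, 0, 60]
    - [-1, -1, 0, 0, -0.002, 0, 45]
    - [-1, -1, 0, 0, -0.002, 0, 36]
    - [-1, -1, 0, 0, -0.002, 0, 32]
    - [-1, -1, 0, 0, -0.002, 0, 25]
  squeeze: 12

```text
time_s: 3.1
tcp_pos: [0.4908, -0.1633, 0.2031]
eef_rot: [-16.8, 90.0, 2.7]
contact_force: [-0.7, 0.0, 0.1]
gripper_width: 0.0529
```

Call:
carry_out:
  moves:
    - [0, 0, 0, 0, 0, 0, 20]
    - [0, 0, 0, 0, 0, 0, 0]
    - [0, 0, 0, 0, 0, 0, 0]
    - [0, 0, 0, 0, 0, 0, 0]
  squeeze: 12

```text
time_s: 3.5
tcp_pos: [0.4907, -0.1633, 0.2028]
eef_rot: [131.0, 90.0, 150.5]
contact_force: [-0.4, 0.1, 0.2]
gripper_width: 0.0248
```

Run:
```python
from h import *
s,p,R=pose();print(p,vert(R),s["contact_force"],s["moment"],s["gripper_width"])
```

```text
[ 0.49067228 -0.16332072  0.20279768] [-5.42762706e-05 -9.59670495e-05 -0.00000000e+00] [-0.41300918  0.13802971  0.20038605] [0.1405375  0.04256288 0.00717033] 0.02479456531819379
```

Call:
carry_out:
  moves:
    - [0, 0, 0, 0, 0, 0, 0]
    - [0, 0, 3, 0, 0, 0, 0]
    - [0, 0, 7, 0, 0, 0, 0]
    - [0, 0, 12, 0, 0, 0, 0]
    - [0, 0, 17, 0, 0, 0, 0]
  squeeze: 20

```text
time_s: 4.0
tcp_pos: [0.4908, -0.1634, 0.2204]
eef_rot: [-37.3, 90.0, -17.7]
contact_force: [-0.2, 0.2, -0.4]
gripper_width: 0.0255
```

Run:
```python
from h import *
s,p,R=pose();print(p,vert(R),s["contact_force"],s["moment"],s["gripper_width"])
```

```text
[ 0.49075099 -0.16339009  0.22037173] [5.14594812e-05 1.60817003e-04 0.00000000e+00] [-0.24521074  0.21532    -0.37333178] [ 0.05029074 -0.0228733   0.01165684] 0.025455746244172708
```

Call:
carry_out:
  moves:
    - [0, 0, 10, 0, 0, 0, 0]
    - [0, 0, 25, 0, 0, 0, 0]
    - [0, 0, 45, 0, 0, 0, 0]
    - [0, 0, 60, 0, 0, 0, 0]
    - [0, 0, 65, 0, 0, 0, 0]

```text
time_s: 4.5
tcp_pos: [0.4915, -0.1635, 0.2872]
eef_rot: [-26.0, 89.8, -6.5]
contact_force: [0.9, -0.3, -1.6]
gripper_width: 0.0246
```

Run:
```python
from h import *
s,p,R=pose();print(p,vert(R),s["contact_force"],s["moment"],s["gripper_width"])
im=snap("scene","s2");cv2.imwrite("pics/s2c.png",cv2.resize(im[80:230,170:400],None,fx=3,fy=3,interpolation=cv2.INTER_CUBIC))
```

```text
[ 0.49151977 -0.16352461  0.2872336 ] [0.00037717 0.0033126  0.        ] [ 0.90337837 -0.28869269 -1.59763165] [-0.00626993 -0.05936746  0.01146172] 0.02462490827176831
```

View pics/s2c.png

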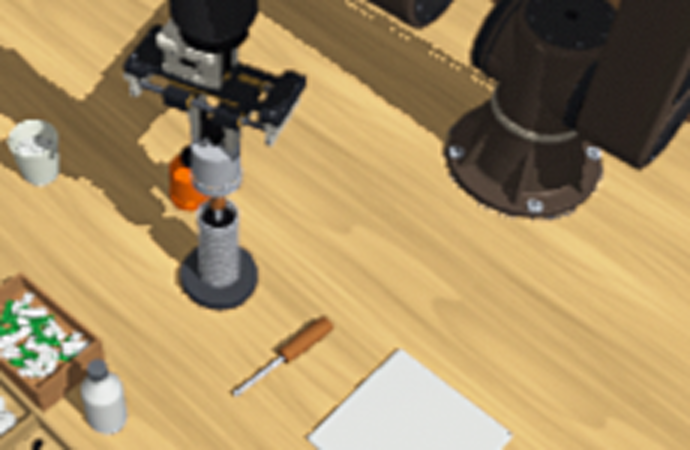

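The lid is up, the spindle's knob stands clear below it, and the canister is still in place. On to the board.

Call:
carry_out:
  moves:
    - [0, 15, 0, 0, 0, 0, 0]
    - [0, 45, 0, 0, 0, 0, 0]
    - [0, 85, 0, 0, 0, 0, 0]
    - [0, 125, 0, 0, 0, 0, 0]
    - [0, 165, 0, 0, 0, 0, 0]

```text
time_s: 5.05
tcp_pos: [0.4901, 0.0029, 0.2843]
eef_rot: [163.7, 90.0, -176.8]
contact_force: [1.5, -0.1, -1.4]
gripper_width: 0.025
```

Call:
carry_out:
  moves:
    - [0, 40, 0, 0, 0, 0, 0]
    - [0, 80, -10, 0, 0, 0, 0]
    - [0, 120, -30, 0, 0, 0, 0]
    - [0, 150, -60, 0, 0, 0, 0]
    - [0, 165, -90, 0, 0, 0, 0]

```text
time_s: 5.55
tcp_pos: [0.4904, 0.169, 0.1935]
eef_rot: [45.3, 90.0, 64.9]
contact_force: [-0.3, -0.1, -1.9]
gripper_width: 0.0254
```

Run:
```python
from h import *
s,p,R=pose();print(p,vert(R),s["contact_force"],s["moment"],s["gripper_width"],s["joints"].round(1))
```

```text
[0.49038688 0.16896412 0.19354779] [-0.00061912  0.00029004  0.        ] [-0.31574522 -0.11693926 -1.86217526] [-0.0374206   0.02470009  0.01123703] 0.025371157424986426 [  40.7    7.2  -21.6   -0.   -61.1 -111.1]
```

Call:
carry_out:
  moves:
    - [0, 0, -30, 0, 0, 0, 0]
    - [0, 0, -65, 0, 0, 0, 0]
    - [0, 0, -90, 0, 0, 0, 0]
    - [0, 0, -103, 0, 0, 0, 0]
    - [0, 0, -108, 0, 0, 0, 0]

```text
time_s: 6.05
tcp_pos: [0.4895, 0.1658, 0.0847]
eef_rot: [-163.0, 89.8, -143.5]
contact_force: [1.5, 0.3, -1.2]
gripper_width: 0.025
```

Call:
carry_out:
  moves:
    - [0, 0, 0, 0, 0, 0, 0]
    - [0, 0, -1, 0, 0, 0, 0]
    - [0, 0, -3, 0, 0, 0, 0]
    - [0, 0, -4, 0, 0, 0, 0]
    - [0, 0, -5, 0, 0, 0, 0]

```text
time_s: 6.55
tcp_pos: [0.4909, 0.1668, 0.0822]
eef_rot: [19.5, 89.9, 39.0]
contact_force: [0.1, 0.5, -0.7]
gripper_width: 0.0249
```

Run:
```python
from h import *
s,p,R=pose();print(p,vert(R),s["contact_force"],s["moment"],s["gripper_width"])
```

```text
[0.49088325 0.16676328 0.0822145 ] [-0.00055853  0.00068963  0.        ] [ 0.12903775  0.51823803 -0.68743647] [ 0.03385971  0.00052447 -0.0199619 ] 0.024861256794418227
```

Call:
carry_out:
  moves:
    - [0, 0, 0, 0, 0, 0, 0]
    - [0, 0, -1, 0, 0, 0, 0]
    - [0, 0, -2, 0, 0, 0, 0]
    - [0, 0, -2, 0, 0, 0, 0]

```text
time_s: 6.95
tcp_pos: [0.4906, 0.1666, 0.0797]
eef_rot: [-169.0, 90.0, -149.5]
contact_force: [-0.1, -0.3, -2.1]
gripper_width: 0.0247
```

Run:
```python
from h import *
s,p,R=pose();print(p,vert(R),s["contact_force"],s["moment"],s["gripper_width"])
```

```text
[0.49059487 0.16657339 0.07966147] [ 0.0001485  -0.00025193  0.        ] [-0.09380934 -0.26493171 -2.06044639] [-0.04002262  0.01779602  0.02616011] 0.02474759067912865
```

Call:
carry_out:
  moves:
    - [0, 0, -1, 0, 0, 0, 0]
    - [0, 0, -1, 0, 0, 0, 0]
    - [0, 0, -2, 0, 0, 0, 0]
    - [0, 0, -2, 0, 0, 0, 0]

```text
time_s: 7.35
tcp_pos: [0.4906, 0.1666, 0.0777]
eef_rot: [-169.4, 90.0, -149.8]
contact_force: [-0.2, 0.4, -0.9]
gripper_width: 0.025
```

Call:
carry_out:
  moves:
    - [0, 0, -0.5, 0, 0, 0, 0]
    - [0, 0, -1, 0, 0, 0, 0]
    - [0, 0, -1, 0, 0, 0, 0]

```text
time_s: 7.65
tcp_pos: [0.4907, 0.1667, 0.0768]
eef_rot: [5.0, 90.0, 24.6]
contact_force: [-0.5, -0.4, -0.8]
gripper_width: 0.0251
```

Run:
```python
from h import *
s,p,R=pose();print(p,vert(R),s["contact_force"],s["moment"],s["gripper_width"])
```

```text
[0.49073578 0.16665592 0.07681539] [-1.69237199e-05  3.70195070e-05  0.00000000e+00] [-0.48309563 -0.41603649 -0.80539401] [ 0.01133593 -0.05413226 -0.02335213] 0.025132561029124742
```

Call:
carry_out:
  moves:
    - [0, 0, -0.5, 0, 0, 0, 0]
    - [0, 0, -1, 0, 0, 0, 0]
    - [0, 0, -1, 0, 0, 0, 0]

```text
time_s: 7.95
tcp_pos: [0.491, 0.1668, 0.0767]
eef_rot: [-0.8, 89.9, 18.7]
contact_force: [-3.1, 1.1, 7.6]
gripper_width: 0.0254
```

Run:
```python
from h import *
s,p,R=pose();print(p,vert(R),s["contact_force"],s["moment"],s["gripper_width"])
```

```text
[0.49104725 0.16682517 0.0767442 ] [-0.00030352  0.00089501  0.        ] [-3.05305753  1.06140729  7.57324101] [-0.12716625  1.09760773  0.01399416] 0.0253882845951273
```

Contact at exactly the predicted height (TCP 0.0767, +8 N). Ease off and release.

Call:
carry_out:
  moves:
    - [0, 0, 0.7, 0, 0, 0, 0]
    - [0, 0, 0.7, 0, 0, 0, 0]
    - [0, 0, 0.7, 0, 0, 0, 33]
    - [0, 0, 0.7, 0, 0, 0, 45]
    - [0, 0, 0.7, 0, 0, 0, 70]

```text
time_s: 8.45
tcp_pos: [0.4907, 0.1666, 0.0764]
eef_rot: [-165.0, 90.0, -145.5]
contact_force: [-0.3, 0.4, -0.9]
gripper_width: 0.0392
```

Call:
carry_out:
  moves:
    - [0, 0, 0, 0, 0, 0, 100]
    - [0, 0, 0, 0, 0, 0, 100]
    - [0, 0, 0, 0, 0, 0, 100]
    - [0, 0, 5, 0, 0, 0, 100]
    - [0, 0, 20, 0, 0, 0, 100]

```text
time_s: 8.95
tcp_pos: [0.4899, 0.1661, 0.0958]
eef_rot: [-164.0, 89.8, -144.5]
contact_force: [0.3, 0.4, 0.0]
gripper_width: 0.0793
```

Call:
carry_out:
  moves:
    - [0, 0, 35, 0, 0, 0, 100]
    - [0, 0, 70, 0, 0, 0, 100]
    - [0, 0, 110, 0, 0, 0, 100]
    - [0, 0, 150, 0, 0, 0, 100]
    - [0, -40, 180, 0, 0, 0, 100]

```text
time_s: 9.45
tcp_pos: [0.4916, 0.1287, 0.2796]
eef_rot: [8.2, 89.8, 27.9]
contact_force: [0.0, -0.3, 0.4]
gripper_width: 0.0876
```

Run:
```python
from h import *
s,p,R=pose();print(p,vert(R),s["contact_force"],s["moment"],s["gripper_width"],s["time_s"])
im=snap("scene","s3");cv2.imwrite("pics/s3c.png",cv2.resize(im[80:280,170:400],None,fx=3,fy=3,interpolation=cv2.INTER_CUBIC))
```

```text
[0.49163882 0.12869393 0.27959429] [-0.00153554  0.00290397  0.        ] [ 0.03372608 -0.3473002   0.38443204] [-0.10589918 -0.15259358 -0.01185908] 0.08757644079066523 9.45
```

View pics/s3c.png

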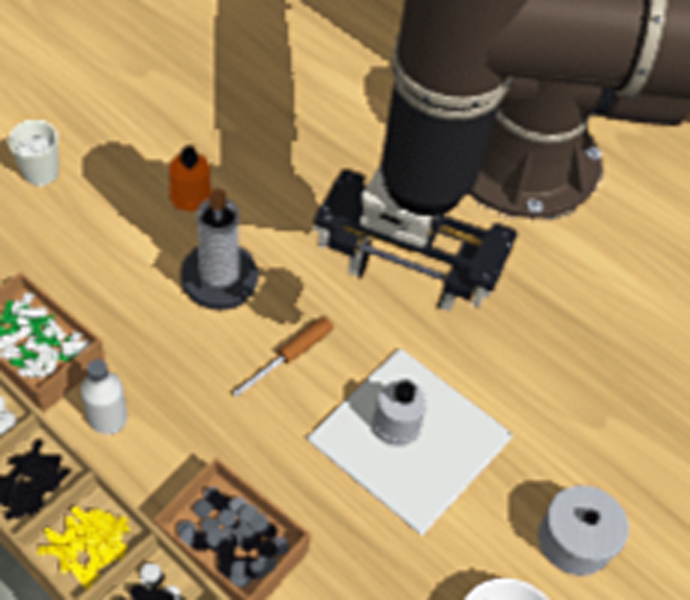

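The lid stands upright on the board at (400,410) in the crop; the wooden spindle knob shows at (218,200), awl and bystanders untouched. Back over the spindle.

Call:
carry_out:
  moves:
    - [0, -30, 0, 0, 0, 0, 100]
    - [0, -70, 0, 0, 0, 0, 100]
    - [0, -110, 0, 0, 0, 0, 100]
    - [0, -150, 0, 0, 0, 0, 100]
    - [0, -190, 0, 0, 0, 0, 100]

```text
time_s: 10.0
tcp_pos: [0.4903, -0.0649, 0.2771]
eef_rot: [-6.3, 90.0, 13.3]
contact_force: [1.0, -0.1, -0.5]
gripper_width: 0.0876
```

Call:
carry_out:
  moves:
    - [0, -40, 0, 0, 0, 0, 100]
    - [0, -75, -10, 0, 0, 0, 100]
    - [0, -98, -25, 0, 0, 0, 100]
    - [0, -104, -35, 0, 0, 0, 100]
    - [0, -104, -35, 0, 0, 0, 100]

```text
time_s: 10.5
tcp_pos: [0.4896, -0.1679, 0.2402]
eef_rot: [154.0, 89.8, 173.4]
contact_force: [-0.7, 0.5, -0.0]
gripper_width: 0.0876
```

Run:
```python
from h import *
r.capture("top")
s,p,R=pose();cw=cam("wrist");im=snap("wrist","w3");np.savez("cw3.npz",K=cw[0],R=cw[1],t=cw[2]);print(p,vert(R),s["contact_force"],s["time_s"])
e=proj("wrist",[.490,-.164,.178],cw);print(e,proj("wrist",[.490,-.164,.02],cw),proj("wrist",[.490,-.164,.148],cw))
x,y=map(int,e);print(im[y-12:y+12:4,x-16:x+17:4].tolist())
x0,y0=max(x-100,0),max(y-110,0);cv2.imwrite("pics/w3c.png",cv2.resize(im[y0:y0+150,x0:x0+200],None,fx=4,fy=4,interpolation=cv2.INTER_CUBIC));print(x0,y0)
```

```text
[ 0.49027283 -0.16735215  0.24120753] [ 6.34351202e-07 -1.27564228e-03  0.00000000e+00] [0.35408106 0.42059437 0.68276526] 10.55
[259.47195871 207.96352959] [257.48448474 176.61792489] [258.91370081 199.15892048]
[[[25, 23, 24], [21, 21, 20], [24, 23, 22], [33, 45, 61], [58, 71, 91], [39, 51, 68], [35, 32, 34], [36, 33, 35], [34, 31, 33]], [[34, 31, 31], [34, 33, 33], [38, 57, 80], [39, 60, 85], [41, 63, 90], [38, 61, 88], [49, 76, 109], [36, 33, 34], [37, 34, 37]], [[35, 30, 33], [33, 37, 48], [39, 59, 84], [43, 65, 93], [54, 83, 119], [61, 94, 135], [62, 94, 135], [44, 57, 77], [28, 25, 28]], [[34, 30, 32], [35, 47, 66], [43, 65, 93], [48, 74, 105], [77, 119, 171], [83, 127, 183], [77, 119, 171], [57, 82, 116], [22, 17, 21]], [[34, 30, 32], [39, 52, 70], [48, 73, 103], [49, 74, 106], [83, 128, 183], [82, 127, 181], [80, 123, 178], [72, 111, 158], [34, 35, 36]], [[135, 142, 148], [43, 49, 57], [77, 117, 168], [82, 127, 182], [82, 126, 181], [79, 123, 176], [81, 126, 182], [73, 102, 137], [103, 106, 105]]]
159 97
```

View pics/w3c.png

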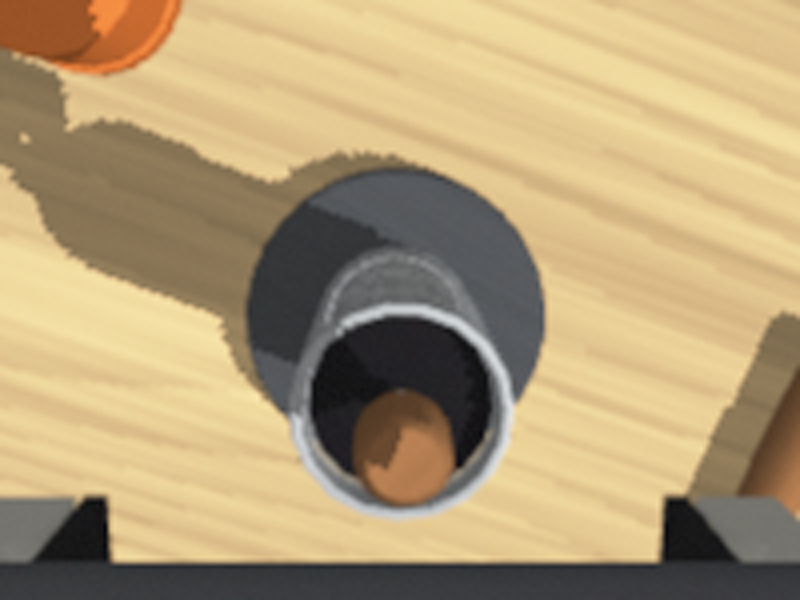

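Crop: wooden knob centred (404,447), rim ring centred (403,411), foot (396,310); knob free between the jaws.

Run:
```python
from h import *
im=cv2.imread("pics/w3.png").astype(int);z=np.load("cw3.npz");c=(z["K"],z["R"],z["t"])
m=((im[...,2]-im[...,0]>18)).astype(np.uint8);m[:190]=0;m[226:]=0;m[:,:240]=0;m[:,282:]=0
m=cv2.morphologyEx(m,cv2.MORPH_OPEN,np.ones((3,3)))
n,l,s,cc=cv2.connectedComponentsWithStats(m);i=1+np.argmax(s[1:,4]);print(s[i],cc[i])
x,y,w,h,_=s[i]
for u,v in(cc[i],(x+w/2-.5,y+h/2-.5)):print("knob",onz("wrist",u,v,.178,c))
print("rim",onz("wrist",159+403/4,97+411/4,.148,c),"foot",onz("wrist",159+396/4,97+310/4,.018,c))
```

```text
[247 195  26  29 618] [259.44983819 208.96601942]
knob [ 0.49086326 -0.16371202  0.178     ]
knob [ 0.49087783 -0.16366045  0.178     ]
rim [ 0.49029204 -0.1630256   0.148     ] foot [ 0.48713529 -0.16419903  0.018     ]
```

Call:
carry_out:
  moves:
    - [0.5, 3.5, -5, 0, 0, 0, 100]
    - [0.5, 3.5, -30, 0, 0, 0, 100]
    - [0.5, 3.5, -60, 0, 0, 0, 100]
    - [0.5, 3.5, -78, 0, 0, 0, 100]
    - [0.5, 3.5, -82, 0, 0, 0, 100]

```text
time_s: 11.1
tcp_pos: [0.4903, -0.1627, 0.1579]
eef_rot: [154.1, 89.8, 173.7]
contact_force: [0.3, 0.6, -0.6]
gripper_width: 0.0875
```

Call:
carry_out:
  moves:
    - [0, 0, 0, 0, 0, 0, 80]
    - [0, 0, 0, 0, 0, 0, 60]
    - [0, 0, 0, 0, 0, 0, 60]
  squeeze: 12

```text
time_s: 11.4
tcp_pos: [0.4921, -0.1637, 0.1608]
eef_rot: [-21.9, 89.9, -2.4]
contact_force: [0.5, -0.7, -0.1]
gripper_width: 0.0689
```

Run:
```python
from h import *
s,p,R=pose();print(p-[.4908,-.1635,.158],vert(R),s["contact_force"],s["moment"],s["gripper_width"],s["time_s"])
```

```text
[ 0.00127736 -0.00016128  0.00280175] [9.18034511e-05 2.21780424e-03 0.00000000e+00] [ 0.48621001 -0.69487784 -0.07457908] [0.00156551 0.03077402 0.05477717] 0.0688755202065678 11.4
```

Call:
carry_out:
  moves:
    - [-1, 0, -2, 0, 0.002, 0, 50]
    - [-1, 0, -2, 0, 0.002, 0, 36]
    - [-1, 0, -2, 0, 0.002, 0, 36]
    - [-1, 0, -2, 0, 0.002, 0, 36]
    - [-1, 0, -2, 0, 0.002, 0, 32]

```text
time_s: 11.9
tcp_pos: [0.4902, -0.1639, 0.1576]
eef_rot: [161.2, 89.9, -179.3]
contact_force: [0.3, 0.1, -0.0]
gripper_width: 0.0304
```

Run:
```python
from h import *
s,p,R=pose();print(p-[.4908,-.1635,.158],vert(R),s["contact_force"],s["moment"],s["gripper_width"],s["time_s"])
```

```text
[-0.00055701 -0.00038287 -0.00041636] [ 2.47000845e-05 -1.91657699e-03  0.00000000e+00] [ 0.27865847  0.10819667 -0.02361271] [-0.0335792  -0.00028691 -0.01108389] 0.030355337163217713 11.9
```

Call:
carry_out:
  moves:
    - [0, 0, 0, 0, -0.001, 0, 28]
    - [0, 0, 0, 0, -0.001, 0, 24]
    - [0, 0, 0, 0, -0.001, 0, 0]
    - [0, 0, 0, 0, -0.001, 0, 0]
    - [0, 0, 0, 0, -0.001, 0, 0]
  squeeze: 15

```text
time_s: 12.4
tcp_pos: [0.4902, -0.1638, 0.1575]
eef_rot: [156.9, 89.9, 176.4]
contact_force: [-1.1, 1.3, 0.6]
gripper_width: 0.0212
```

Run:
```python
from h import *
s,p,R=pose();print(p,vert(R),s["contact_force"],s["moment"],s["gripper_width"],s["time_s"])
```

```text
[ 0.4901756  -0.16378315  0.15751277] [-6.69148628e-05 -1.06992554e-03 -0.00000000e+00] [-1.1389676   1.26351098  0.57403796] [ 0.22338811  0.12062377 -0.04458478] 0.021198711382653328 12.4
```

Call:
carry_out:
  moves:
    - [-0.1, 0.2, 0, 0, -0.001, 0, 0]
    - [-0.1, 0.2, 0, 0, -0.001, 0, 0]
    - [-0.1, 0.2, 1, 0, -0.001, 0, 0]
    - [-0.1, 0.2, 3, 0, -0.001, 0, 0]
    - [-0.1, 0.2, 5, 0, -0.001, 0, 0]
  squeeze: 25

```text
time_s: 12.9
tcp_pos: [0.49, -0.1637, 0.1625]
eef_rot: [158.7, 90.0, 178.2]
contact_force: [1.0, 0.4, -2.2]
gripper_width: 0.0208
```

Run:
```python
from h import *
s,p,R=pose();print(p,vert(R),s["contact_force"],s["moment"],s["gripper_width"],s["time_s"])
```

```text
[ 0.48995436 -0.16365957  0.1625203 ] [-1.31136643e-05 -4.17755203e-04 -0.00000000e+00] [ 1.03627158  0.38517296 -2.23096864] [-0.05060213  0.00830361  0.03439389] 0.02081950849073752 12.9
```

Call:
carry_out:
  moves:
    - [0.2, 0, 2, 0, 0, 0, 0]
    - [0.2, 0, 5, 0, 0, 0, 0]
    - [0.2, 0, 8, 0, 0, 0, 0]
    - [0.2, 0, 11, 0, 0, 0, 0]
    - [0.2, 0, 14, 0, 0, 0, 0]

```text
time_s: 13.4
tcp_pos: [0.4903, -0.1637, 0.1768]
eef_rot: [-23.7, 90.0, -4.2]
contact_force: [-0.7, -0.6, -2.2]
gripper_width: 0.021
```

Run:
```python
from h import *
s,p,R=pose();print(p,vert(R),s["contact_force"],s["moment"],s["gripper_width"],s["time_s"])
```

```text
[ 0.49031259 -0.16366922  0.17684481] [8.0538470e-06 1.1089979e-04 0.0000000e+00] [-0.67423583 -0.56809374 -2.16955343] [0.03521277 0.0447093  0.05164791] 0.020984611553832223 13.4
```

Call:
carry_out:
  moves:
    - [0, 0, 3, 0, 0, 0, 0]
    - [0, 0, 6, 0, 0, 0, 0]
    - [0, 0, 9, 0, 0, 0, 0]
    - [0, 0, 12, 0, 0, 0, 0]
    - [0, 0, 15, 0, 0, 0, 0]

```text
time_s: 13.9
tcp_pos: [0.4903, -0.1637, 0.1918]
eef_rot: [-50.6, 90.0, -31.0]
contact_force: [-0.3, -0.2, -2.5]
gripper_width: 0.021
```

Run:
```python
from h import *
s,p,R=pose();print(p,vert(R),s["contact_force"],s["moment"],s["gripper_width"],s["time_s"])
```

```text
[ 0.49031472 -0.16366596  0.19178231] [2.61665861e-05 4.34626871e-05 0.00000000e+00] [-0.26976681 -0.22139111 -2.48108081] [ 0.03693531  0.02317453 -0.0206404 ] 0.021008401601848494 13.9
```

Call:
carry_out:
  moves:
    - [0, 0, 3, 0, 0, 0, 0]
    - [0, 0, 6, 0, 0, 0, 0]
    - [0, 0, 9, 0, 0, 0, 0]
    - [0, 0, 12, 0, 0, 0, 0]
    - [0, 0, 15, 0, 0, 0, 0]

```text
time_s: 14.4
tcp_pos: [0.4903, -0.1636, 0.2068]
eef_rot: [26.1, 90.0, 45.6]
contact_force: [-0.5, -0.7, -1.4]
gripper_width: 0.0214
```

Call:
carry_out:
  moves:
    - [0, 0, 3, 0, 0, 0, 0]
    - [0, 0, 6, 0, 0, 0, 0]
    - [0, 0, 9, 0, 0, 0, 0]
    - [0, 0, 12, 0, 0, 0, 0]
    - [0, 0, 15, 0, 0, 0, 0]

```text
time_s: 14.9
tcp_pos: [0.4903, -0.1637, 0.2218]
eef_rot: [-7.3, 90.0, 12.3]
contact_force: [0.1, -0.4, -2.2]
gripper_width: 0.021
```

Call:
carry_out:
  moves:
    - [0, 0, 0.5, 0, 0, 0, 0]
    - [0, 0, 1, 0, 0, 0, 0]
    - [0, 0, 1, 0, 0, 0, 0]
    - [0, 0, 1, 0, 0, 0, 0]
    - [0, 0, 1, 0, 0, 0, 0]

```text
time_s: 15.4
tcp_pos: [0.4902, -0.1637, 0.2224]
eef_rot: [155.3, 90.0, 174.8]
contact_force: [0.6, -0.1, -2.4]
gripper_width: 0.0212
```

Run:
```python
from h import *
s,p,R=pose();print(p,vert(R),s["contact_force"],s["moment"],s["gripper_width"],s["time_s"])
im=snap("scene","s4");cv2.imwrite("pics/s4c.png",cv2.resize(im[80:280,170:400],None,fx=3,fy=3,interpolation=cv2.INTER_CUBIC))
s2,b=cv2.imread("pics/s3.png"),im
print("foot change",[cv2.absdiff(s2,b)[y0:y1,x0:x1].max(2).mean() for x0,y0,x1,y1 in[(228,170,258,186),(290,195,320,235)]])
```

```text
[ 0.49024208 -0.16365873  0.22241572] [-1.75456031e-05 -1.93216702e-04 -0.00000000e+00] [ 0.6030073  -0.12507145 -2.35985345] [ 0.07770915 -0.02985719 -0.00588626] 0.021169199907802173 15.4
foot change [np.float64(24.335416666666667), np.float64(4.3825)]
```

View pics/s4c.png

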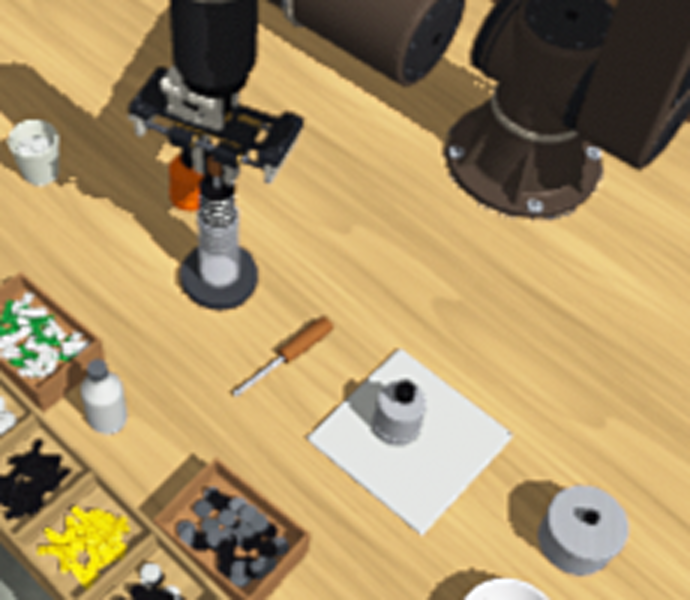

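The foot is still at (218,277), about half the stack stands above the rim, and the lower tube is empty. The steady 2.4 N load is the spindle alone. Handing in.

```bash
python3 -c "
from plant import r
r.close_job()"
```

```text
the job is handed in; nothing more can be done
```

The lid is off and standing upright near the middle of the white board. The spindle is drawn up 65 mm and still held at 25 N, with about half the disc stack above the rim and the rest inside. I handed the job in at about 15.5 s on the robot's clock.

- **Lid:** it touched the board at the height I predicted. I set it down with about 8 N of contact, then released it.
- **Spindle lift:** the tool stayed vertical to within about 0.001 rad. The readings between steps showed about 1.4–2.5 N downward, which is the spindle's own weight. Sideways forces were up to about 1 N, so I saw no binding and no load from the canister.
- **Final pictures:** in the last scene view the canister foot had not visibly moved, and the lid, awl, cup and orange look-alike were where they stood before.
- **Unresolved readings:** an automatic before-and-after comparison around the canister foot showed a difference. I put it down to the arm's shadow, judging by eye only. The wrist camera also placed the foot about 3 mm off the rim and knob positions, slightly more than the stated calibration error, and I did not follow it up.

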